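# Set the ruler to the end tips of a colour-sample row

## Robot

A 7-joint arm with a two-finger parallel gripper is mounted at the origin on the work surface. World frame = base frame: x ahead of the robot, y to its left, z up, the work surface at z = 0. Lengths are in m, angles in rad, forces in N, time in s.
With the tool pointing down it reaches from about 0.425 to 0.925 m from the base axis. Payload 6.8 kg.
Tool frame: the origin (TCP) lies on the centre line of the jaws, within the pads' length; the fingertips stand 8 mm ahead of it and the grasp point (between the pads) lies 11 mm behind it (bot.tips_ahead is the distance from the TCP to the fingertips, in m); z points along the fingers, y is the line along which they close (so a half turn about z gives the same grasp; the last joint's range is limited). The gripper opens to 85 mm and grips with 20 to 120 N. Pads are 22 mm wide; open, the fingers measure 114 mm over their backs; the gripper's body (76 mm by 85 mm) begins 54 mm behind the grasp point. The pads swing forward as they close: fully open they stand 13 mm farther back than shut.
Start: joints at [-1.297, 0.477, 0.022, 1.555, -0.011, 1.109, -0.083], TCP at [0.251, 0.626, 0.239] pointing down, gripper open.
Joint ranges: [-2.96, 2.96], [-0.34, 2.1], [-1.41, 1.46], [0.24, 2.44], [-1.37, 4.51], [0.17, 1.92], [-2.96, 2.96]. Speed limits (rad/s): [2.39, 2.39, 3.14, 3.14, 3.14, 3.14, 3.14].

## Interface

Orientations are given as a unit quaternion [w, x, y, z].
In Python, from station import bot gives the robot as it stands.
- The arm moves only by the tool send_rows, never from a script. Its argument "deltas" is text: rows parted by semicolons, each of 4 numbers parted by spaces: the shift along the tool's x, y, z in m, then the turn about the tool's z in degrees. In form: x y z spin; .... A call has 1 to 5 rows; each row is the pose to reach, as a shift and turn from the pose commanded when the call began, along the tool's axes at that moment; what a row does not reach only later rows make up. A row lasts 1/10 s, in which the tool goes at most 50 mm and 8.59 degrees, less where a joint would pass 70% of its speed; a pose out of reach is approached as far as the arm can. A call with a gripper value outside its range is refused whole. "claw" is the opening, from 0 (shut) to 1 (fully open), set as the call begins (left out, the last holds). The fingers move at their own pace and stop on an object; "force" is the grip in N (left out, the last holds). Time passes only in rows, so rows that repeat a pose let the fingers close. It gives the time, the measured TCP pose, the force, the opening and the grip force at its end, in the units of the state.
- bot.get_obs(): the state, without advancing time (a new reading comes with each control period).
- bot.read_camera(name): name is "scene" or "top" or "wrist"; returns a dict with "img" (400x640x3 uint8, red, green, blue), "depth" (400x640 float32, m along the optical axis (not along the pixel's ray), 0 where there is no reading), "fx", "fy", "cx", "cy" (pixels), "camera_from_world" (4x4, takes a point from world to camera coordinates). Camera axes: x right, y up, looking along -z (the intrinsics and any distortion apply to the point x, -y, -z); pixel columns grow to the right and rows downward; lengths in m; the calibration is good to about 2 mm. A picture is of the moment at which its call begins.
- bot.hand_in(): hands the job in; it is judged then, once.
Trained networks look in a picture, given as the dict that the camera call returned (one of the last four; its "shot" number tells which), for a name from the list of things; names that differ only in an ending like _2 or _b are one class to them, and where a whole thing is asked for, a point or a joint stands for the part that bears it (a point fixed in the world has none). Each returns a list of dicts, best first, with "confidence" (0 to 1); they miss things now and then, are a little off and sometimes report something else, mostly with a low value. They report only what shows in the picture. A call takes as long as a camera call.
- bot.masks_of(picture, query): "mask" (400x640 bool, what is visible of it).
- bot.landmark_of(picture, query): "xyz" ([x, y, z] in m, in world coordinates, good to about 4 mm: a listed point, or the origin of a listed thing).
The state is a dict: "t": time; "q": joint angles; "joint_vel": joint speeds; "joint_torque": joint torques, N m; "eef_pos": TCP position; "tool_rot": TCP orientation; "contact_force": force on the tool from outside, world axes, zero at the start; "torque": the same for the moment, N m; "gripper_width": opening from 0.0 (shut) to 1.0 (fully open); "grasp_force": force on a finger pad.
Only numpy, scipy, OpenCV 4.12 (cv2) and the standard library are available. Lean on these libraries where they do the work, as an engineer would, in place of code of your own. Each camera call takes 0.05 s, during which the arm holds its last target. There are 200 camera calls.

## Task

Lay the safety ruler flat inside the colour-sample board and slide it up, graduated edge first, until that edge bears lightly on both red end tips of the new row at once, with the ruler's red zero end butted against the board's left rim, so that the rest of the row can be glued along it. Be gentle: the tips are only stuck on with a dab of glue. Let go and leave the ruler lying there, and do not disturb the things around it.

Things in the scene. Friction and masses are not known exactly. Their poses are not given: they have to be found in the camera images.
- ruler: Loose aluminium safety ruler, 0.1-0.2 kg: plate 250 long, 56 wide, 3 thick (mm), with a raised dark blue finger guard (rib). Origin on the underside, below the rib's middle. +x points across to the graduated edge (black ticks), 36 away; the plain back edge (black strip) is 20 behind. +y points along to the zero end (red stripe), 125 away. Starts on the table right of the board, pointing roughly away from the robot.
- ruler_grip (a point): Centre of the ruler's dark blue rib, half-way along it, 13 mm above the ruler's underside; axes as the ruler's. The rib runs along the ruler's y: 12 mm wide, 230 mm long, from 3 to 23 mm above the underside. The graduated edge is 36 mm from this point along +x, the zero end 125 mm along +y.
- ruler_zero (a point): Middle of the ruler's zero end face (the end with the red stripe), 8 mm to the +x side of the rib's middle, half-way up the 3 mm plate. Axes as the ruler's: y points out of the end.
- board: Colour-sample board, fixed: white panel in a lilac rim. Origin under its centre at table height; x away from the robot, y left along the rows. Inside the rim 185 (x) by 290 (y) mm; panel top 8 mm, rim top 18 mm above the table, rim 10 mm wide. A finished row of ten tips lies along the far side, their middles 72 mm beyond the centre. The near 100 mm of the panel is empty.
- left_rim (a point): Point on the inner face of the board's left (+y) rim, at the panel's top, 30 mm nearer the robot than the board's centre; axes as the board's. The ruler's zero end is to butt against this face.
- polish_mid (a point): Bystander: nail-polish bottle, 29 mm across, 75 mm high, rose with a black cap, standing left of the board; point half-way up.
- gel_pot_mid (a point): Bystander: white gel pot with a black lid, 38 mm across, 26 mm high, standing left of the board; point half-way up.
- buffer_mid (a point): Bystander: off-white buffer block 95 x 26 x 26 mm lying on the table beyond the ruler; point at its centre.
- tip_a: Red false-nail tip glued on the panel, 14 mm wide, 6 high, 22 to 36 long (sizes differ; not measured). Origin under its middle, at the panel's top; x along it, away from the robot. The ruler meets its round near end (radius 7). Comes unstuck over about 8 N. Of tips a, b, c two are the ends of the new row, 90 mm left and right of the board's centre, 30 mm beyond it; one ends the finished row.
- tip_b: Another red tip as tip_a, of another length: origin under the middle of its length, near end round, comes unstuck at about 8 N.
- tip_c: Another red tip as tip_a, of another length: origin under the middle of its length, near end round, comes unstuck at about 8 N.

How it is judged:
By the outcome, as a careful person would: the job done as asked, in the order asked, and still so for the second after the job is handed in, with the robot touching nothing.
It also fails if it takes over 51 s, if anything falls off the work surface, if the arm or the gripper's body presses on something with over 40 N, if the wrist force passes 120 N, or if a joint passes its speed limit or range.

## Working session

There is one attempt and no reset: what is moved stays moved. The work goes in short steps, Python scripts to look and compute and a tool call to move; the robot and the scene stay as the last step left them, time stands still between calls to the robot, and variables do not carry over. Pictures are saved under pics/ and viewed, at most 10 in all, crops included, and the job is handed in when it is done.

Besides the shell and the picture viewer there is one more tool, called after "Request:" in YAML: its name, and indented under it one key for each argument. send_rows: Moves the arm, as the interface text tells. Its arguments: {"type":"object","properties":{"deltas":{"type":"string"},"claw":{"type":"number"},"force":{"type":"number"}},"required":["deltas"]}

```bash
mkdir -p pics; ls; cat > h.py <<'E'
import numpy as np, cv2
from station import bot
def save(p,n): cv2.imwrite('pics/'+n,cv2.cvtColor(p['img'],cv2.COLOR_RGB2BGR))
def cloud(p):
    v,u=np.mgrid[0:400,0:640]; d=p['depth']
    c=np.stack([(u-p['cx'])/p['fx']*d,-(v-p['cy'])/p['fy']*d,-d,np.ones_like(d)],-1)
    return (c@np.linalg.inv(p['camera_from_world']).T)[...,:3]
E
python3 - <<'E'
from h import *
o=bot.get_obs(); print({k:np.round(v,3) for k,v in o.items()})
for n in ['top','scene']:
    p=bot.read_camera(n); save(p,n+'1.png'); print(n,p['fx'],p['cx'],p['cy'],np.round(p['camera_from_world'],3).tolist(),[k for k in p])
    for q in ['ruler_grip','ruler_zero','ruler','board','left_rim','tip_a','polish_mid','gel_pot_mid','buffer_mid']:
        print(q,[(np.round(r['xyz'],4).tolist(),round(r['confidence'],2)) for r in bot.landmark_of(p,q)])
E
```

```text
pics
{'t': np.float64(0.0), 'q': array([-1.297,  0.478,  0.022,  1.556, -0.012,  1.109, -0.083]), 'joint_vel': array([-0.001,  0.   ,  0.001,  0.001, -0.001, -0.   , -0.   ]), 'joint_torque': array([-0.0000e+00, -5.9645e+01,  1.6080e+00, -2.8120e+01,  1.2000e-02,
        9.0000e-03, -0.0000e+00]), 'eef_pos': array([0.251, 0.626, 0.238]), 'tool_rot': array([-0.   ,  0.19 ,  0.982, -0.001]), 'contact_force': array([-0.063,  0.426, -0.431]), 'torque': array([ 0.007,  0.034, -0.011]), 'grasp_force': np.float64(0.0), 'gripper_width': np.float64(1.003)}
top 371.31688490470566 320.75558624278005 199.74178502441958 [[0.007, -1.0, 0.018, -0.007], [0.994, 0.009, 0.109, -0.623], [-0.109, 0.017, 0.994, -0.821], [0.0, 0.0, 0.0, 1.0]] ['img', 'depth', 'fx', 'fy', 'cx', 'cy', 'camera_from_world', 'shot']
ruler_grip [([0.4884, -0.317, 0.0134], 0.58)]
ruler_zero [([0.6147, -0.3022, 0.0032], 0.6)]
ruler [([0.4895, -0.3166, 0.0025], 0.73)]
board []
left_rim [([0.6255, 0.2041, 0.0078], 0.8)]
tip_a [([0.6858, -0.0683, 0.0095], 0.55), ([0.6493, -0.0331, 0.009], 0.54), ([0.6776, 0.142, 0.0068], 0.53)]
poli
[... 255 characters left out ...]
 -0.501], [-0.352, 0.565, 0.746, 0.178], [0.411, -0.623, 0.666, -1.246], [0.0, 0.0, 0.0, 1.0]] ['img', 'depth', 'fx', 'fy', 'cx', 'cy', 'camera_from_world', 'shot']
ruler_grip [([0.4948, -0.3138, 0.0131], 0.64)]
ruler_zero [([0.6126, -0.2992, -0.0022], 0.57)]
ruler [([0.4863, -0.3076, 0.0036], 0.71), ([0.7156, 0.28, 0.0136], 0.67)]
board [([0.6299, 0.0566, -0.0002], 0.96), ([0.7142, 0.2799, 0.014], 0.29)]
left_rim [([0.625, 0.2042, 0.0098], 0.88)]
tip_a [([0.6463, -0.0338, 0.0064], 0.66), ([0.6715, 0.1422, 0.0125], 0.5), ([0.6875, -0.069, 0.0063], 0.49)]
polish_mid [([0.6413, 0.2796, 0.0347], 0.74)]
gel_pot_mid [([0.7165, 0.2815, 0.0112], 0.48)]
buffer_mid [([0.7281, -0.3006, 0.0151], 0.74)]
```

```bash
python3 - <<'E'
import cv2
i=cv2.imread('pics/top1.png'); cv2.imwrite('pics/top1b.png',cv2.resize(i[40:400,120:580],None,fx=1.7,fy=1.66))
E
```

```text
(no output)
```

View pics/top1b.png

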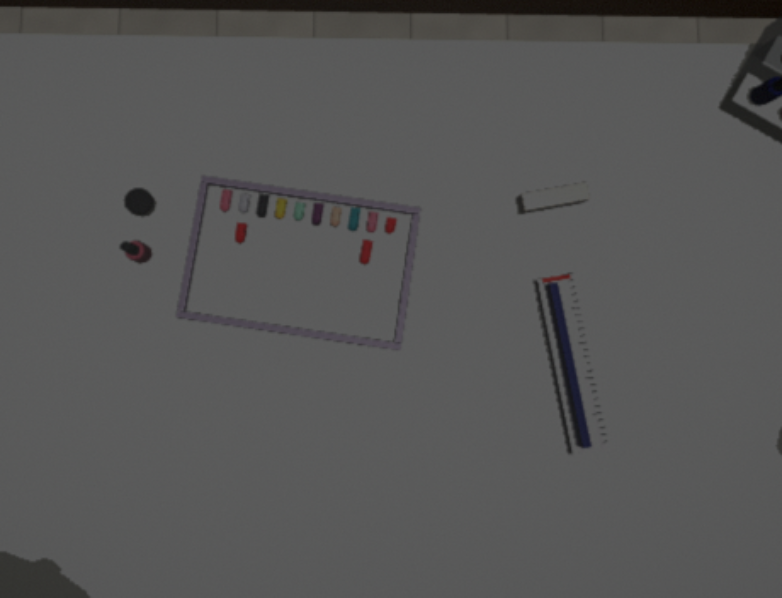

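View pics/scene1.png

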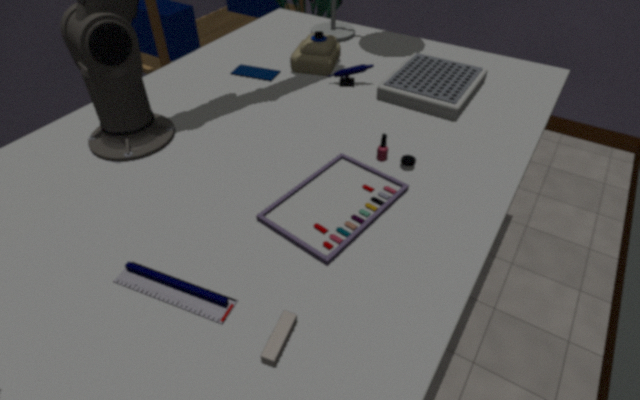

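The top view shows the board tilted about 8°, with red tips at (240,233) and (366,250) starting the new row. The ruler lies at about 11° with its red end facing away. The scene view agrees. I'll look closer with the wrist camera over the board.

Request:
send_rows:
  deltas: "-0.037 -0.0255 -0.01 8; -0.074 -0.051 -0.02 16; -0.111 -0.0765 -0.03 24; -0.148 -0.102 -0.04 32; -0.185 -0.128 -0.05 40"

```text
t: 1.5
eef_pos: [0.3763, 0.4371, 0.2899]
tool_rot: [-0.0, 0.517, 0.856, 0.0]
contact_force: [0.4, 0.2, 0.1]
gripper_width: 1.003
grasp_force: 0.0
```

```bash
cat >> h.py <<'E'
def R(o):
    w,x,y,z=o['tool_rot']; 
    from scipy.spatial.transform import Rotation
    return Rotation.from_quat([x,y,z,w]).as_matrix()
def yaw(o): r=R(o); return np.degrees(np.arctan2(r[1,1],r[0,1]))
def goal(x,y,z,yw=None):
    o=bot.get_obs(); d=R(o).T@(np.array([x,y,z])-o['eef_pos'])
    s=0 if yw is None else -((yw-yaw(o)+180)%360-180)
    print('t',round(float(o['t']),2),'pos',o['eef_pos'].round(4),'yaw',round(yaw(o),2),'q',o['q'].round(2),'F',o['contact_force'].round(2),'->',d.round(4),'spin',round(s,2))
E
python3 -c "
from h import *
goal(.6,.057,.33,-8)"
```

```text
t 1.5 pos [0.3763 0.4371 0.2899] yaw 27.8 q [-1.15  0.27  0.22  1.75 -0.07  1.13 -0.42] F [0.44 0.24 0.14] -> [-0.4406  0.0206 -0.0403] spin 35.8
```

Request:
send_rows:
  deltas: "-0.045 0.002 -0.008 7; -0.09 0.004 -0.016 14; -0.135 0.006 -0.024 21; -0.18 0.008 -0.032 28; -0.225 0.01 -0.04 35.8"

```text
t: 2.0
eef_pos: [0.491, 0.2433, 0.33]
tool_rot: [-0.0, 0.755, 0.656, 0.0]
contact_force: [0.9, 0.5, 0.1]
gripper_width: 1.004
grasp_force: 0.0
```

```bash
python3 -c "
from h import *
goal(.6,.057,.33,-8)"
```

```text
t 2.0 pos [0.491  0.2433 0.33  ] yaw -7.97 q [-0.95  0.19  0.44  1.77 -0.09  1.2  -0.62] F [0.85 0.49 0.1 ] -> [-1.694e-01  1.338e-01 -1.000e-04] spin 0.03
```

Request:
send_rows:
  deltas: "-0.034 0.027 0 0; -0.068 0.054 0 0; -0.102 0.081 0 0; -0.136 0.107 0 0; -0.169 0.134 0 0"

```text
t: 2.5
eef_pos: [0.6012, 0.058, 0.3296]
tool_rot: [-0.0, 0.753, 0.658, 0.0]
contact_force: [0.6, 0.0, 0.0]
gripper_width: 1.001
grasp_force: 0.0
```

```bash
python3 - <<'E'
from h import *
goal(.6,.057,.33,-8)
p=bot.read_camera('wrist'); save(p,'w1.png'); print(p['fx'],np.round(np.linalg.inv(p['camera_from_world']),3).tolist(), (p['depth']>0).mean())
for q in ['left_rim','tip_a','board']:
    print(q,[(np.round(r['xyz'],4).tolist(),round(r['confidence'],2)) for r in bot.landmark_of(p,q)])
E
```

```text
t 2.5 pos [0.6012 0.058  0.3296] yaw -7.67 q [-0.62  0.31  0.55  1.65 -0.17  1.23 -0.17] F [0.59 0.02 0.03] -> [-0.0011 -0.001  -0.0004] spin 0.33
330.45875779995094 [[0.991, 0.129, 0.036, 0.609], [-0.134, 0.956, 0.261, 0.123], [-0.001, -0.264, 0.965, 0.465], [0.0, 0.0, 0.0, 1.0]] 0.995984375
left_rim [([0.6223, 0.2019, 0.0097], 0.88)]
tip_a [([0.6742, 0.1416, 0.0076], 0.77), ([0.6479, -0.036, 0.0083], 0.74), ([0.6842, -0.0696, 0.0101], 0.58)]
board [([0.6272, 0.0519, -0.001], 0.87)]
```

View pics/w1.png

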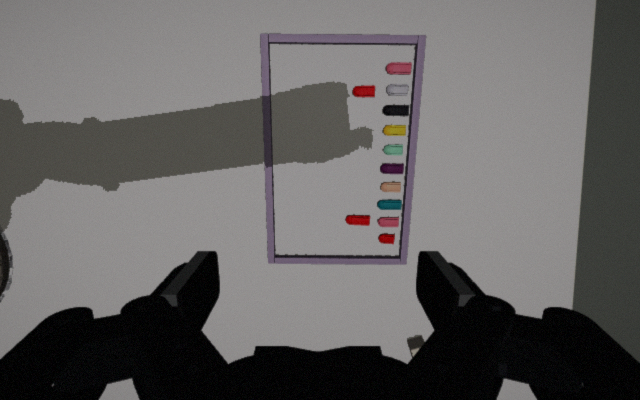

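The wrist view shows the board upright, with the new-row tips at (364,91) left and (358,220) right. Their near ends (left side in the image) sit at different columns. I'll measure these next.

```bash
cat >> h.py <<'E'
def ray(p,uv,z):
    uv=np.atleast_2d(uv).astype(float); T=np.linalg.inv(p['camera_from_world'])
    d=np.c_[(uv[:,0]-p['cx'])/p['fx'],-(uv[:,1]-p['cy'])/p['fy'],-np.ones(len(uv))]@T[:3,:3].T
    o=T[:3,3]; return o+d*((z-o[2])/d[:,2])[:,None]
def comps(m,amin=20):
    n,l,s,c=cv2.connectedComponentsWithStats(m.astype(np.uint8)); return [l==i for i in range(1,n) if s[i,4]>=amin]
E
cat > tips.py <<'E'
from h import *
def tips(p):
    h=cv2.cvtColor(p['img'],cv2.COLOR_RGB2HSV); m=((h[...,0]<6)|(h[...,0]>174))&(h[...,1]>190)&(h[...,2]>40)
    out=[]
    for c in comps(m):
        v,u=np.nonzero(c); w=ray(p,np.c_[u,v],.011)[:,:2]; out.append((len(u),u.mean().round(1),v.mean().round(1),w))
    return out
def board(p):
    h=cv2.cvtColor(p['img'],cv2.COLOR_RGB2HSV); C=cloud(p)
    i=p['img'].astype(int); m=((i[...,2]-i[...,1])>10)&(h[...,0]>115)&(h[...,0]<160)&(abs(C[...,2]-.018)<.012)&(C[...,0]>.45)&(C[...,0]<.8)&(abs(C[...,1]-.05)<.2)
    c=max(comps(m),key=lambda a:a.sum()); v,u=np.nonzero(c); w=ray(p,np.c_[u,v],.018)[:,:2]
    return cv2.minAreaRect((w*1000).astype(np.float32)), c
E
python3 - <<'E'
from tips import *
for n in ['wrist','top']:
    p=bot.read_camera(n); r,c=board(p); print(n,r,c.sum())
    (cx,cy),(a,b),ang=r
    if a>b: ang-=90   # angle of the short side
    th=np.radians((ang+45)%90-45); B=np.array([[np.cos(th),-np.sin(th)],[np.sin(th),np.cos(th)]])
    for t in tips(p):
        q=(t[3]*1000-[cx,cy])@B; print(t[:3],'board',q.mean(0).round(1),'x',q[:,0].min().round(1),q[:,0].max().round(1),'world',t[3].mean(0).round(4))
    C=cloud(p)
E
```

```text
wrist ((630.198486328125, 54.55186462402344), (309.9997863769531, 204.74270629882812), 81.8728256225586) 4803
(197, np.float64(364.1), np.float64(90.6)) board [29.9 89.2] x 15.4 42.8 world [0.6724 0.1386]
(183, np.float64(358.3), np.float64(219.6)) board [ 29.  -88.2] x 12.5 44.6 world [ 0.6465 -0.0369]
(112, np.float64(387.1), np.float64(238.1)) board [  72.3 -116.7] x 61.8 82.4 world [ 0.6853 -0.0712]
top ((638.1202392578125, -83.39735412597656), (218.41995239257812, 95.9426498413086), 21.555505752563477) 349
```

```bash
python3 -c "
from h import *
goal(.47,-.318,.30,-78.6)"
```

```text
t 2.8 pos [0.6002 0.0609 0.3291] yaw -7.59 q [-0.63  0.31  0.55  1.65 -0.17  1.23 -0.17] F [-0.24 -0.09  0.08] -> [-0.3928 -0.079   0.0289] spin 71.01
```

Request:
send_rows:
  deltas: "-0.044 -0.009 0.003 8; -0.088 -0.018 0.006 16; -0.132 -0.027 0.01 24; -0.176 -0.035 0.013 32; -0.22 -0.044 0.016 40"

```text
t: 3.3
eef_pos: [0.5271, -0.1521, 0.3133]
tool_rot: [-0.0, 0.933, 0.36, 0.001]
contact_force: [1.5, 0.3, 0.5]
gripper_width: 1.003
grasp_force: 0.0
```

```bash
python3 -c "
from h import *
goal(.47,-.318,.30,-78.6)"
```

```text
t 3.3 pos [ 0.5271 -0.1521  0.3133] yaw -47.8 q [-0.47  0.24  0.77  1.81 -0.18  1.17 -0.47] F [1.52 0.25 0.47] -> [-0.1538  0.0846  0.0131] spin 30.8
```

Request:
send_rows:
  deltas: "-0.031 0.017 0.003 6.5; -0.062 0.034 0.005 13; -0.093 0.051 0.008 20; -0.124 0.068 0.01 26; -0.154 0.085 0.013 30.8"

```text
t: 3.8
eef_pos: [0.4713, -0.3185, 0.3003]
tool_rot: [-0.0, 0.995, 0.1, 0.0]
contact_force: [1.1, 0.7, -0.5]
gripper_width: 0.999
grasp_force: 0.0
```

```bash
python3 - <<'E'
from h import *
p=bot.read_camera('wrist'); save(p,'w2.png'); goal(.47,-.318,.30,-78.6)
for q in ['ruler','ruler_grip','ruler_zero']:
    print(q,[(np.round(r['xyz'],4).tolist(),round(r['confidence'],2)) for r in bot.landmark_of(p,q)])
h=cv2.cvtColor(p['img'],cv2.COLOR_RGB2HSV)
m=(h[...,0]>108)&(h[...,0]<130)&(h[...,1]>150)&(h[...,2]>25)
for c in comps(m,100):
    v,u=np.nonzero(c); w=ray(p,np.c_[u,v],.02)[:,:2]*1000; print('blue',len(u),u.min(),u.max(),v.min(),v.max(),cv2.minAreaRect(w.astype(np.float32)))
m=((h[...,0]<6)|(h[...,0]>174))&(h[...,1]>190)&(h[...,2]>40)
for c in comps(m,20):
    v,u=np.nonzero(c); w=ray(p,np.c_[u,v],.003)[:,:2]*1000; print('red',len(u),u.min(),u.max(),v.min(),v.max(),cv2.minAreaRect(w.astype(np.float32)))
E
```

```text
t 3.85 pos [ 0.4679 -0.3242  0.3004] yaw -79.13 q [-0.22  0.34  0.93  1.78 -0.29  1.16 -0.59] F [-3.2  -3.03  0.98] -> [ 0.0032 -0.0057  0.0004] spin -0.53
ruler [([0.4909, -0.3137, 0.0006], 0.79)]
ruler_grip [([0.491, -0.3107, 0.017], 0.57)]
ruler_zero [([0.6137, -0.2963, -0.0008], 0.57)]
blue 1483 310 323 50 234 ((489.6510314941406, -313.91290283203125), (228.14886474609375, 10.431886672973633), 9.756597518920898)
red 123 314 344 44 48 ((611.51318359375, -305.552978515625), (4.430508613586426, 36.194637298583984), 11.469462394714355)
```

View pics/w2.png

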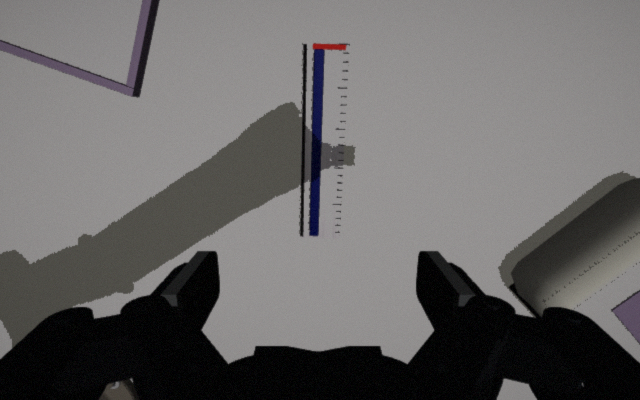

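The view shows the rib from (318,50) to (314,235) with the red end at the top and nothing in the way. The arm was still settling, so I'll go lower and re-measure.

Request:
send_rows:
  deltas: "0.008 -0.002 0.04 0; 0.016 -0.004 0.08 0; 0.023 -0.005 0.12 0; 0.023 -0.005 0.16 0; 0.023 -0.005 0.16 0"
  claw: 0.5

```text
t: 4.5
eef_pos: [0.4912, -0.3045, 0.1356]
tool_rot: [-0.003, 0.995, 0.103, -0.004]
contact_force: [-0.5, 0.3, 0.2]
gripper_width: 0.504
grasp_force: 0.0
```

Request:
send_rows:
  deltas: "0 0 0 0; 0 0 0 0"

```text
t: 4.7
eef_pos: [0.494, -0.3098, 0.1426]
tool_rot: [0.001, 0.995, 0.101, 0.002]
contact_force: [-0.1, -0.1, 0.2]
gripper_width: 0.502
grasp_force: 0.0
```

```bash
python3 - <<'E'
from h import *
p=bot.read_camera('wrist'); goal(.4897,-.3139,.014,-78.6)
h=cv2.cvtColor(p['img'],cv2.COLOR_RGB2HSV)
m=(h[...,0]>108)&(h[...,0]<130)&(h[...,1]>150)&(h[...,2]>25)
for c in comps(m,100):
    v,u=np.nonzero(c); w=ray(p,np.c_[u,v],.022)[:,:2]*1000; print('blue',len(u),u.min(),u.max(),v.min(),v.max(),cv2.minAreaRect(w.astype(np.float32)),np.polyfit(w[:,0],w[:,1],1))
m=((h[...,0]<6)|(h[...,0]>174))&(h[...,1]>190)&(h[...,2]>40)
for c in comps(m,20):
    v,u=np.nonzero(c); w=ray(p,np.c_[u,v],.003)[:,:2]*1000; print('red',len(u),u.min(),u.max(),v.min(),v.max(),cv2.minAreaRect(w.astype(np.float32)))
E
```

```text
t 4.75 pos [ 0.494  -0.31    0.1427] yaw -78.43 q [-0.12  0.55  0.77  1.91 -0.49  0.88 -0.46] F [ 0.22 -1.24 -0.68] -> [-0.0054  0.0027  0.1287] spin 0.17
blue 3738 310 332 47 324 ((489.8839416503906, -313.90869140625), (228.55027770996094, 11.000920295715332), 9.758040428161621) [ 1.70965375e-01 -3.97635077e+02]
red 372 315 366 38 46 ((611.465576171875, -305.404541015625), (5.1271209716796875, 38.95304489135742), 10.328706741333008)
```

Request:
send_rows:
  deltas: "-0.004 0.003 0.03 1.8; -0.004 0.003 0.06 1.8; -0.004 0.003 0.085 1.8; -0.004 0.003 0.1 1.8; -0.004 0.003 0.1 1.8"
  claw: 0.35

```text
t: 5.25
eef_pos: [0.4891, -0.313, 0.0399]
tool_rot: [-0.0, 0.996, 0.085, -0.0]
contact_force: [-0.1, -0.4, 0.8]
gripper_width: 0.35
grasp_force: 0.0
```

Request:
send_rows:
  deltas: "0 0 0 0; 0 0 0 0"

```text
t: 5.45
eef_pos: [0.4902, -0.3141, 0.0419]
tool_rot: [0.001, 0.996, 0.085, 0.001]
contact_force: [-0.4, 0.2, -0.1]
gripper_width: 0.351
grasp_force: 0.0
```

```bash
python3 -c "
from h import *
goal(.4899,-.3139,.0145,-80.24)"
```

```text
t 5.45 pos [ 0.4902 -0.3141  0.0419] yaw -80.28 q [-0.01  0.68  0.65  1.96 -0.63  0.71 -0.38] F [-0.39  0.23 -0.05] -> [-0.0003 -0.0002  0.0274] spin -0.04
```

Request:
send_rows:
  deltas: "0 0 0.012 0; 0 0 0.022 0; 0 0 0.027 0; 0 0 0.027 0; 0 0 0.027 0"

```text
t: 5.95
eef_pos: [0.489, -0.3134, 0.0131]
tool_rot: [-0.0, 0.996, 0.085, -0.0]
contact_force: [-0.0, 0.3, 0.5]
gripper_width: 0.353
grasp_force: 0.0
```

Request:
send_rows:
  deltas: "0 0 0 0; 0 0 0 0; 0 0 0 0; 0 0 0 0; 0 0 0 0"
  claw: 0
  force: 40

```text
t: 6.45
eef_pos: [0.4894, -0.3136, 0.0136]
tool_rot: [0.0, 0.996, 0.085, 0.0]
contact_force: [-0.6, 0.1, 3.2]
gripper_width: 0.129
grasp_force: 40.7
```

Request:
send_rows:
  deltas: "0 0 -0.02 0; 0 0 -0.05 0; 0 0 -0.08 0; 0 0 -0.09 0; 0 0 -0.09 0"

```text
t: 6.95
eef_pos: [0.4899, -0.3135, 0.1041]
tool_rot: [0.0, 0.996, 0.085, 0.001]
contact_force: [0.2, -0.3, -1.7]
gripper_width: 0.134
grasp_force: 40.0
```

```bash
python3 -c "
from h import *
goal(.5818,.0696,.10,-9.0); print(bot.get_obs()['gripper_width'],bot.get_obs()['grasp_force'],bot.get_obs()['torque'])"
```

```text
t 6.95 pos [ 0.4899 -0.3135  0.1041] yaw -80.26 q [-0.08  0.6   0.74  1.93 -0.55  0.82 -0.44] F [ 0.16 -0.31 -1.67] -> [ 0.1554 -0.362   0.0041] spin -71.26
0.13438928996156874 40.04854738712311 [-0.00728137  0.02072616 -0.03938258]
```

Request:
send_rows:
  deltas: "0.014 -0.033 0 -6; 0.028 -0.066 0 -12; 0.042 -0.1 0 -18; 0.056 -0.133 0 -24; 0.07 -0.163 0 -30"

```text
t: 7.45
eef_pos: [0.5297, -0.1384, 0.1015]
tool_rot: [-0.001, 0.94, 0.342, -0.001]
contact_force: [0.4, -0.0, -1.0]
gripper_width: 0.131
grasp_force: 40.0
```

```bash
python3 -c "
from h import *
goal(.5818,.0696,.10,-9.0)"
```

```text
t 7.45 pos [ 0.5297 -0.1384  0.1015] yaw -49.97 q [-0.33  0.52  0.61  2.01 -0.43  0.75 -0.33] F [ 0.4  -0.05 -0.96] -> [ 0.1737 -0.1257  0.0015] spin -40.97
```

Request:
send_rows:
  deltas: "0.034 -0.025 0 -8; 0.068 -0.05 0 -16; 0.102 -0.075 0 -24; 0.137 -0.1 0 -32; 0.172 -0.124 0 -40"

```text
t: 7.95
eef_pos: [0.5825, 0.0666, 0.1014]
tool_rot: [-0.001, 0.766, 0.643, -0.001]
contact_force: [1.1, -0.6, -1.6]
gripper_width: 0.129
grasp_force: 40.0
```

Request:
send_rows:
  deltas: "0 0 0 -1; 0 0 0 -1; 0 0 0 -1"

```text
t: 8.25
eef_pos: [0.5826, 0.0631, 0.1021]
tool_rot: [-0.0, 0.763, 0.647, -0.001]
contact_force: [0.3, -0.0, -1.9]
gripper_width: 0.128
grasp_force: 40.0
```

```bash
python3 - <<'E'
from h import *
goal(.5818,.0696,.10,-9.0)
for n in ['wrist','top']:
    p=bot.read_camera(n); save(p,n+'3.png')
    h=cv2.cvtColor(p['img'],cv2.COLOR_RGB2HSV)
    m=(h[...,0]>108)&(h[...,0]<130)&(h[...,1]>150)&(h[...,2]>25)
    m=(h[...,0]<6)|(h[...,0]>174); m&=(h[...,1]>190)&(h[...,2]>40)
    for c in comps(m,20):
        v,u=np.nonzero(c); w=ray(p,np.c_[u,v],.09)[:,:2]*1000; print(n,'red',len(u),u.min(),u.max(),v.min(),v.max(),cv2.minAreaRect(w.astype(np.float32)))
E
```

```text
t 8.25 pos [0.5826 0.0631 0.1021] yaw -9.42 q [-0.53  0.53  0.42  1.91 -0.3   0.77 -0.11] F [ 0.3  -0.04 -1.93] -> [ 0.0063 -0.0019  0.0021] spin -0.42
wrist red 971 415 460 59 82 ((644.6959838867188, 134.6484832763672), (8.785326957702637, 18.754169464111328), 82.87269592285156)
```

View pics/wrist3.png

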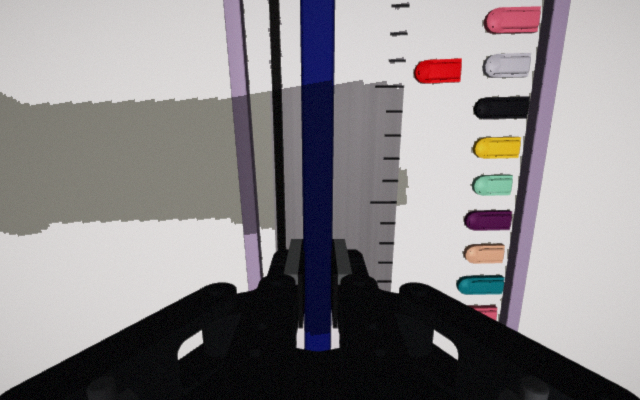

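The wrist view shows the ruler held straight along the board, with its edge well short of the left tip at (438,70). The row and rims are clear. Lowering it now.

Request:
send_rows:
  deltas: "0.003 -0.001 0.025 -0.4; 0.006 -0.002 0.05 -0.4; 0.006 -0.002 0.065 -0.4; 0.006 -0.002 0.07 -0.4; 0.006 -0.002 0.07 -0.4"

```text
t: 8.85
eef_pos: [0.5824, 0.0698, 0.0329]
tool_rot: [-0.0, 0.76, 0.65, -0.001]
contact_force: [0.4, 0.9, -0.6]
gripper_width: 0.124
grasp_force: 40.0
```

Request:
send_rows:
  deltas: "0 0 0 0; 0 0 0.003 0; 0 0 0.005 0; 0 0 0.005 0"

```text
t: 9.25
eef_pos: [0.5827, 0.0708, 0.0284]
tool_rot: [-0.0, 0.76, 0.65, 0.0]
contact_force: [-0.5, -1.0, -0.9]
gripper_width: 0.13
grasp_force: 40.0
```

```bash
python3 -c "
from h import *
goal(.5818,.0696,.0216,-9.0)"
```

```text
t 9.25 pos [0.5827 0.0708 0.0284] yaw -8.87 q [-0.49  0.64  0.36  1.93 -0.36  0.63 -0.07] F [-0.48 -0.99 -0.92] -> [-0.0013 -0.0007  0.0068] spin 0.13
```

Request:
send_rows:
  deltas: "0 0 0.002 0; 0 0 0.004 0; 0 0 0.0055 0; 0 0 0.0065 0; 0 0 0.0065 0"

```text
t: 9.75
eef_pos: [0.5827, 0.0707, 0.0217]
tool_rot: [-0.0, 0.76, 0.65, -0.0]
contact_force: [-1.1, -0.1, -2.1]
gripper_width: 0.124
grasp_force: 40.0
```

```bash
python3 -c "
from h import *
goal(.5818,.0696,.0216,-9.0)"
```

```text
t 9.75 pos [0.5827 0.0707 0.0217] yaw -8.88 q [-0.49  0.65  0.35  1.93 -0.36  0.62 -0.06] F [-1.06 -0.13 -2.09] -> [-0.0012 -0.0007  0.0001] spin 0.12
```

Request:
send_rows:
  deltas: "0 0 0.0005 0; 0 0 0.001 0; 0 0 0.001 0"

```text
t: 10.05
eef_pos: [0.5828, 0.0707, 0.0216]
tool_rot: [-0.0, 0.76, 0.65, 0.0]
contact_force: [-2.7, 0.0, 7.5]
gripper_width: 0.131
grasp_force: 41.3
```

Request:
send_rows:
  deltas: "0 0 0 0; 0 0 0 0; 0 0 0 0"
  claw: 0.3

```text
t: 10.35
eef_pos: [0.5828, 0.0707, 0.0208]
tool_rot: [0.0, 0.76, 0.65, 0.0]
contact_force: [-0.6, 1.0, -0.2]
gripper_width: 0.301
grasp_force: 0.0
```

```bash
cat > rul.py <<'E'
from tips import *
p=bot.read_camera('top'); save(p,'top_l.png'); T=None
c=np.array([630.2,54.6]); th=np.radians(-8.13); B=np.array([[np.cos(th),-np.sin(th)],[np.sin(th),np.cos(th)]])
h=cv2.cvtColor(p['img'],cv2.COLOR_RGB2HSV)
for name,m,z,a in [('blue',(h[...,0]>108)&(h[...,0]<130)&(h[...,1]>130)&(h[...,2]>20),.03,30),('red',((h[...,0]<6)|(h[...,0]>174))&(h[...,1]>170)&(h[...,2]>35),.011,8)]:
    for k in comps(m,a):
        v,u=np.nonzero(k); w=(ray(p,np.c_[u,v],z)[:,:2]*1000-c)@B
        if abs(w.mean(0)[0])<150 and abs(w.mean(0)[1])<160:
            print(name,len(u),'mean',w.mean(0).round(1),'x',w[:,0].min().round(1),w[:,0].max().round(1),'y',w[:,1].min().round(1),w[:,1].max().round(1),'slope',np.polyfit(w[:,1],w[:,0],1).round(4) if name=='blue' else '')
E
python3 -c "
from h import *
goal(.5818,.0696,.0216,-9.0)"; python3 rul.py
```

```text
t 10.35 pos [0.5828 0.0707 0.0208] yaw -8.87 q [-0.49  0.65  0.35  1.93 -0.36  0.62 -0.06] F [-0.65  1.   -0.19] -> [-0.0013 -0.0008 -0.0008] spin 0.13
red 26 mean [  72.2 -115.3] x 62.6 80.5 y -119.3 -111.5 slope 
red 47 mean [ 28.1 -86.7] x 14.5 42.0 y -91.1 -81.7 slope
```

Request:
send_rows:
  deltas: "0 0 -0.0006 0; 0 0 -0.0006 0; 0 0 -0.0006 0; 0 0 -0.0006 0"
  claw: 0
  force: 20

```text
t: 10.8
eef_pos: [0.5827, 0.0707, 0.0213]
tool_rot: [-0.0, 0.76, 0.65, -0.0]
contact_force: [0.7, -0.1, -1.2]
gripper_width: 0.132
grasp_force: 23.5
```

Request:
send_rows:
  deltas: "0.0015 0.004 0 0; 0.003 0.008 0 0; 0.0045 0.012 0 0; 0.006 0.016 0 0; 0.007 0.019 0 0"

```text
t: 11.3
eef_pos: [0.6028, 0.0748, 0.0213]
tool_rot: [-0.0, 0.76, 0.65, -0.0]
contact_force: [-2.8, -0.6, 2.8]
gripper_width: 0.133
grasp_force: 24.0
```

Request:
send_rows:
  deltas: "0 0 0 0; 0 0 0 0"

```text
t: 11.5
eef_pos: [0.6031, 0.0749, 0.0214]
tool_rot: [0.0, 0.76, 0.65, 0.0]
contact_force: [0.3, -0.0, -0.6]
gripper_width: 0.13
grasp_force: 23.4
```

```bash
python3 - <<'E'
from h import *
goal(.5818,.0696,.0216,-9.0); p=bot.read_camera('scene'); cv2.imwrite('pics/s4.png',cv2.resize(cv2.cvtColor(p['img'][130:280,230:430],cv2.COLOR_RGB2BGR),None,fx=4,fy=4)); 
p=bot.read_camera('wrist'); save(p,'w4.png')
E
```

```text
t 11.5 pos [0.6031 0.0749 0.0214] yaw -8.87 q [-0.49  0.67  0.35  1.88 -0.36  0.65 -0.07] F [ 0.29 -0.01 -0.62] -> [-0.0085 -0.0203 -0.0002] spin 0.13
```

View pics/w4.png

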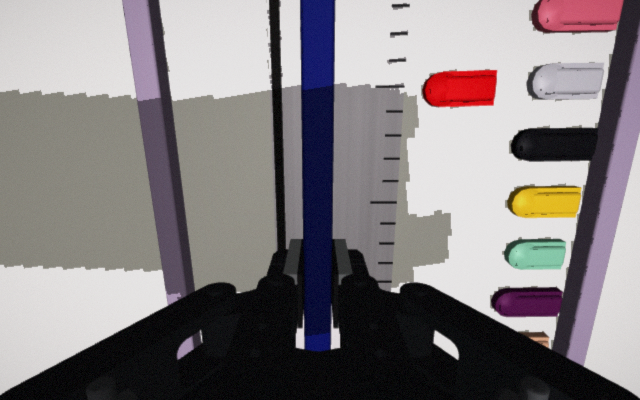

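View pics/s4.png

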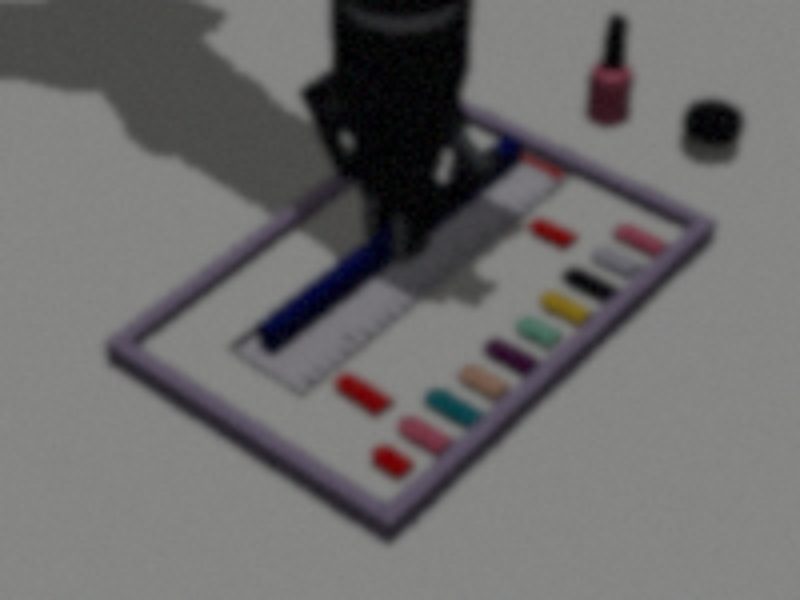

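The wrist view shows about 7 mm still to go between the edge (column 406) and the left tip (424). The scene view shows the ruler flat inside, a few mm off the left rim. Next: up 4 mm, then left against the rim.

Request:
send_rows:
  deltas: "0 0.0015 0 0; 0.001 0.003 0 0; 0.0015 0.004 0 0; 0.002 0.004 0 0; 0.0025 0.004 0 0"

```text
t: 12.1
eef_pos: [0.6071, 0.0764, 0.0214]
tool_rot: [0.0, 0.76, 0.65, 0.0]
contact_force: [0.2, -1.3, -0.7]
gripper_width: 0.129
grasp_force: 23.5
```

Request:
send_rows:
  deltas: "0.0002 0 0 0; 0.0004 0 0 0; 0.0006 0 0 0"

```text
t: 12.4
eef_pos: [0.607, 0.0772, 0.0214]
tool_rot: [-0.0, 0.76, 0.65, 0.0]
contact_force: [-0.4, -0.7, -1.1]
gripper_width: 0.135
grasp_force: 23.4
```

Request:
send_rows:
  deltas: "0.0002 0 0 0; 0.0004 0 0 0; 0.0006 0 0 0"

```text
t: 12.7
eef_pos: [0.607, 0.0778, 0.0214]
tool_rot: [-0.0, 0.76, 0.65, -0.0]
contact_force: [-0.4, -1.0, -1.6]
gripper_width: 0.132
grasp_force: 23.4
```

Request:
send_rows:
  deltas: "0.0002 0 0 0; 0.0004 0 0 0; 0.0006 0 0 0"

```text
t: 13.0
eef_pos: [0.6071, 0.0782, 0.0214]
tool_rot: [0.0, 0.76, 0.65, -0.0]
contact_force: [-0.5, -0.6, -2.0]
gripper_width: 0.134
grasp_force: 23.4
```

Request:
send_rows:
  deltas: "0.0002 0 0 0; 0.0004 0 0 0; 0.0006 0 0 0"

```text
t: 13.3
eef_pos: [0.6072, 0.0783, 0.0214]
tool_rot: [0.0, 0.76, 0.65, -0.0]
contact_force: [-1.0, -2.9, -1.2]
gripper_width: 0.128
grasp_force: 23.4
```

Request:
send_rows:
  deltas: "0.0002 0 0 0; 0.0004 0 0 0; 0.0006 0 0 0"

```text
t: 13.6
eef_pos: [0.6072, 0.0784, 0.0213]
tool_rot: [0.0, 0.76, 0.65, -0.0]
contact_force: [-0.1, -5.4, 0.1]
gripper_width: 0.134
grasp_force: 23.5
```

Request:
send_rows:
  deltas: "-0.0006 0 0 0; -0.0006 0.0006 0 0; -0.0006 0.0012 0 0; -0.0006 0.0018 0 0; -0.0006 0.0024 0 0"

```text
t: 14.1
eef_pos: [0.6078, 0.0784, 0.0214]
tool_rot: [-0.001, 0.76, 0.65, -0.001]
contact_force: [-7.4, -4.2, 6.6]
gripper_width: 0.135
grasp_force: 24.5
```

Request:
send_rows:
  deltas: "0 0 0 0"

```text
t: 14.2
eef_pos: [0.6079, 0.0783, 0.0214]
tool_rot: [-0.001, 0.76, 0.65, -0.001]
contact_force: [-6.2, -4.3, 6.3]
gripper_width: 0.134
grasp_force: 24.4
```

```bash
python3 - <<'E'
from h import *
goal(.6,.07,.0214,-9)
p=bot.read_camera('wrist'); cv2.imwrite('pics/w5.png',cv2.resize(cv2.cvtColor(p['img'][0:240,240:560],cv2.COLOR_RGB2BGR),None,fx=2.5,fy=2.5))
E
```

```text
t 14.2 pos [0.6079 0.0783 0.0214] yaw -8.86 q [-0.49  0.68  0.35  1.87 -0.36  0.66 -0.07] F [-6.2  -4.26  6.33] -> [-0.0094 -0.0065 -0.    ] spin 0.14
```

View pics/w5.png

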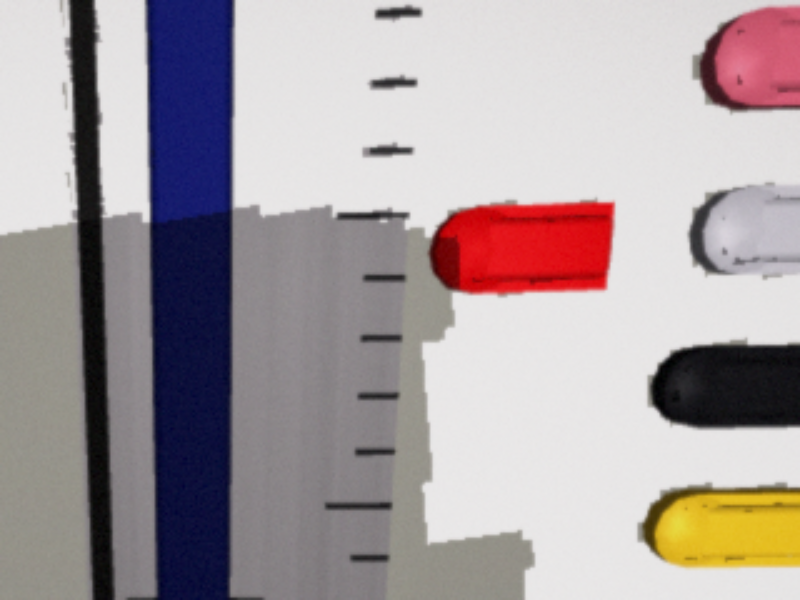

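The left tip still has a gap of about 4.6 mm (404 to 432 at 85 px per 14 mm), yet the force rose. I'll back off and check whether the cause is rim friction or the right tip.

Request:
send_rows:
  deltas: "-0.0005 -0.001 -0.0003 0; -0.0007 -0.0018 -0.0005 0; -0.0007 -0.0018 -0.0005 0; -0.0007 -0.0018 -0.0005 0"

```text
t: 14.65
eef_pos: [0.6076, 0.0783, 0.0218]
tool_rot: [-0.0, 0.76, 0.65, -0.0]
contact_force: [-1.7, -2.7, -2.5]
gripper_width: 0.134
grasp_force: 23.3
```

```bash
python3 - <<'E'
from h import *
goal(.6,.07,.0214,-9)
p=bot.read_camera('scene'); cv2.imwrite('pics/s6.png',cv2.resize(cv2.cvtColor(p['img'][195:265,270:370],cv2.COLOR_RGB2BGR),None,fx=8,fy=8))
C=cloud(p); c=np.array([.6302,.0546]); th=np.radians(-8.13); B=np.array([[np.cos(th),-np.sin(th)],[np.sin(th),np.cos(th)]])
h=cv2.cvtColor(p['img'],cv2.COLOR_RGB2HSV)
m=((h[...,0]<6)|(h[...,0]>174))&(h[...,1]>150)&(h[...,2]>35)
for k in comps(m,8):
    v,u=np.nonzero(k); w=(ray(p,np.c_[u,v],.011)[:,:2]-c)@B*1000; print(len(u),u.mean(),v.mean(),w.mean(0).round(1),w.min(0).round(1),w.max(0).round(1))
m=(h[...,0]>108)&(h[...,0]<130)&(h[...,1]>130)&(h[...,2]>20)
for k in comps(m,30):
    v,u=np.nonzero(k); w=(ray(p,np.c_[u,v],.025)[:,:2]-c)@B*1000
    if abs(w.mean(0)).max()<160: print('blue',len(u),w.mean(0).round(1),w.min(0).round(1),w.max(0).round(1))
E
```

```text
t 14.65 pos [0.6076 0.0783 0.0218] yaw -8.86 q [-0.49  0.68  0.35  1.87 -0.36  0.65 -0.07] F [-1.74 -2.67 -2.52] -> [-0.0094 -0.0063  0.0004] spin 0.14
9 367.0 170.22222222222223 [-11.3 145.4] [-24.3 144.3] [  0.6 146.4]
27 367.51851851851853 187.88888888888889 [29.5 89.8] [17.1 85.6] [40.4 94.9]
49 320.14285714285717 228.0408163265306 [ 29.  -86.9] [ 12.5 -92.6] [ 43.  -81.8]
34 327.2647058823529 244.97058823529412 [  72.1 -115.3] [  63.2 -120.9] [  80.2 -110. ]
blue 215 [-26.6 -40.4] [-36.1 -96.7] [-15.8  22.8]
```

View pics/s6.png

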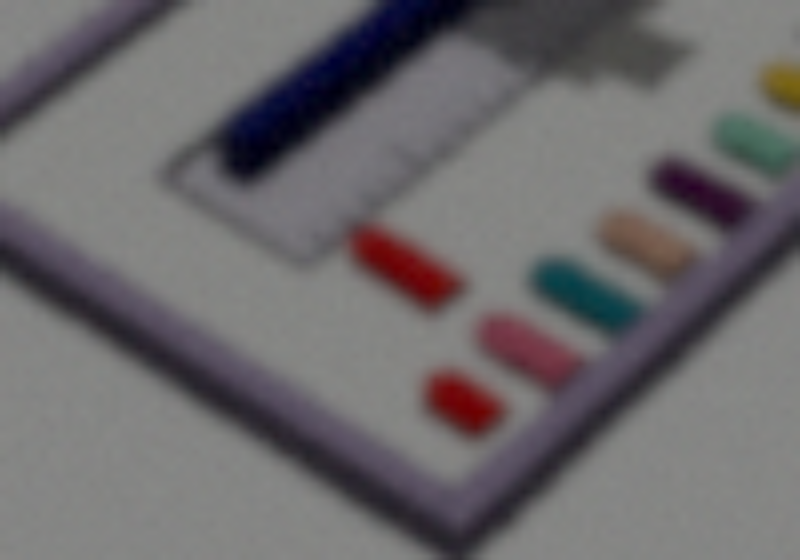

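The right end shows the edge perhaps 2–3 mm short of the right tip, near (345,235). I'll fit the rib line numerically from the wrist camera.

```bash
cat > rib.py <<'E'
from tips import *
goal(.6,.07,.0214,-9)
p=bot.read_camera('wrist'); c=np.array([.6302,.0546]); th=np.radians(-8.13); B=np.array([[np.cos(th),-np.sin(th)],[np.sin(th),np.cos(th)]])
h=cv2.cvtColor(p['img'],cv2.COLOR_RGB2HSV)
m=(h[...,0]>108)&(h[...,0]<130)&(h[...,1]>130)&(h[...,2]>20); m[215:]=0
L=[];Rr=[]
for v in range(2,215):
    u=np.nonzero(m[v])[0]
    if len(u)>10: L.append((u.min()-.5,v)); Rr.append((u.max()+.5,v))
def line(a,z):
    w=(ray(p,a,z)[:,:2]-c)@B*1000; k=np.polyfit(w[:,1],w[:,0],1); return k
for n,a in (('L',L),('R',Rr)):
    k=line(a,.031); print(n,'slope deg',np.degrees(np.arctan(k[0])).round(2),'x at y=90,-90',np.polyval(k,[90,-90]).round(2))
k=(line(L,.031)+line(Rr,.031))/2; print('edge at 90,-90:',(np.polyval(k,[90,-90])+36).round(2),'at 20',np.polyval(k,20).round(2))
m=((h[...,0]<6)|(h[...,0]>174))&(h[...,1]>190)&(h[...,2]>40)
for kk in comps(m):
    v,u=np.nonzero(kk)
    for z in (.009,.011):
        w=(ray(p,np.c_[u,v],z)[:,:2]-c)@B*1000; print('tip',len(u),w.mean(0).round(2),w.min(0).round(2),w.max(0).round(2))
E
python3 rib.py
```

```text
t 14.7 pos [0.6077 0.0783 0.0218] yaw -8.86 q [-0.49  0.68  0.35  1.87 -0.36  0.65 -0.07] F [-0.54 -2.65 -1.59] -> [-0.0094 -0.0063  0.0004] spin 0.14
L slope deg 0.52 x at y=90,-90 [-31.36 -32.99]
R slope deg 0.48 x at y=90,-90 [-20.03 -21.54]
edge at 90,-90: [10.31  8.73] at 20 -26.31
tip 2217 [31.3  89.21] [15.64 82.1 ] [45.67 96.32]
tip 2217 [30.54 89.16] [15.09 82.14] [44.71 96.18]
```

Edge gaps are about 5 mm at the left tip and 4.5 mm at the right, so the force came from rim friction. I'll ease off the rim and go up 3 mm.

Request:
send_rows:
  deltas: "-0.0008 0 0 0; -0.0008 0.0008 0 0; -0.0008 0.0016 0 0; -0.0008 0.0024 0 0; -0.0008 0.0024 0 0"

```text
t: 15.25
eef_pos: [0.6102, 0.0775, 0.022]
tool_rot: [-0.0, 0.76, 0.65, 0.0]
contact_force: [-0.3, 1.0, -0.9]
gripper_width: 0.134
grasp_force: 23.4
```

```bash
python3 rib.py
```

```text
t 15.25 pos [0.6102 0.0775 0.022 ] yaw -8.87 q [-0.49  0.68  0.35  1.87 -0.36  0.66 -0.07] F [-0.3   1.05 -0.93] -> [-0.009  -0.009   0.0006] spin 0.13
L slope deg 0.78 x at y=90,-90 [-28.35 -30.79]
R slope deg 0.76 x at y=90,-90 [-17.  -19.4]
edge at 90,-90: [13.33 10.91] at 20 -23.61
tip 2200 [31.21 89.23] [15.47 82.1 ] [45.58 96.3 ]
tip 2200 [30.49 89.17] [14.96 82.14] [44.67 96.14]
```

Request:
send_rows:
  deltas: "0.0003 0.0002 0 0; 0.0006 0.0004 0 0; 0.0008 0.0004 0 0; 0.0009 0.0004 0 0"

```text
t: 15.7
eef_pos: [0.6105, 0.0777, 0.0219]
tool_rot: [0.0, 0.76, 0.65, -0.0]
contact_force: [-0.2, 0.1, -1.4]
gripper_width: 0.131
grasp_force: 23.3
```

Request:
send_rows:
  deltas: "0.0002 0 0 0; 0.0003 0 0 0; 0.0003 0 0 0"

```text
t: 16.0
eef_pos: [0.6105, 0.0778, 0.0219]
tool_rot: [0.0, 0.76, 0.65, -0.0]
contact_force: [-0.4, -1.3, -1.0]
gripper_width: 0.137
grasp_force: 23.4
```

Request:
send_rows:
  deltas: "0.0002 0 0 0; 0.0003 0 0 0; 0.0003 0 0 0"

```text
t: 16.3
eef_pos: [0.6105, 0.0778, 0.0219]
tool_rot: [0.0, 0.76, 0.65, -0.0]
contact_force: [-0.6, -3.1, -1.7]
gripper_width: 0.134
grasp_force: 23.4
```

Request:
send_rows:
  deltas: "0 0 0 0; 0 0 0 0; 0 0 0 0"
  claw: 0.2

```text
t: 16.6
eef_pos: [0.6111, 0.0791, 0.0221]
tool_rot: [0.0, 0.759, 0.651, 0.001]
contact_force: [-0.7, -0.3, -0.1]
gripper_width: 0.199
grasp_force: 0.0
```

```bash
python3 rib.py
```

```text
t 16.6 pos [0.6111 0.0791 0.0221] yaw -8.84 q [-0.49  0.68  0.35  1.86 -0.36  0.66 -0.07] F [-0.74 -0.34 -0.09] -> [-0.0107 -0.0096  0.0007] spin 0.16
L slope deg 0.9 x at y=90,-90 [-28.09 -30.91]
R slope deg -0.21 x at y=90,-90 [-16.49 -15.82]
edge at 90,-90: [13.71 12.63] at 20 -22.71
tip 2187 [31.2  89.19] [15.36 82.13] [45.55 96.1 ]
tip 2187 [30.48 89.16] [14.86 82.19] [44.64 95.97]
```

Request:
send_rows:
  deltas: "0 0.0008 0 0; 0 0.0016 0 0; 0 0.0024 0 0; 0 0.0032 0 0; 0 0.0036 0 0"

```text
t: 17.15
eef_pos: [0.6133, 0.078, 0.0217]
tool_rot: [-0.001, 0.76, 0.65, -0.001]
contact_force: [-3.9, 0.5, 2.8]
gripper_width: 0.199
grasp_force: 1.9
```

Request:
send_rows:
  deltas: "0 0.0001 0 0; 0 0.0003 0 0; 0 0.0004 0 0"

```text
t: 17.45
eef_pos: [0.6135, 0.078, 0.0217]
tool_rot: [-0.001, 0.76, 0.65, -0.001]
contact_force: [-5.1, 0.4, 4.0]
gripper_width: 0.203
grasp_force: 2.9
```

```bash
python3 rib.py | grep -v R
```

```text
t 17.45 pos [0.6135 0.078  0.0217] yaw -8.87 q [-0.48  0.69  0.35  1.86 -0.36  0.67 -0.07] F [-5.11  0.41  4.01] -> [-0.01   -0.0121  0.0003] spin 0.13
L slope deg 1.02 x at y=90,-90 [-27.43 -30.63]
edge at 90,-90: [14.23 11.06] at 20 -23.01
tip 2213 [31.17 89.19] [15.56 82.21] [45.46 96.1 ]
tip 2213 [30.5  89.15] [15.09 82.26] [44.59 95.96]
```

Request:
send_rows:
  deltas: "0 0 -0.0004 0; 0 0 -0.0008 0; 0 0 -0.0008 0"

```text
t: 17.8
eef_pos: [0.6142, 0.0779, 0.0224]
tool_rot: [-0.0, 0.76, 0.65, -0.0]
contact_force: [-4.8, 1.6, -0.7]
gripper_width: 0.197
grasp_force: 1.9
```

```bash
python3 rib.py | grep -v R; python3 - <<'E'
from h import *
p=bot.read_camera('scene'); cv2.imwrite('pics/s7.png',cv2.resize(cv2.cvtColor(p['img'][165:265,270:400],cv2.COLOR_RGB2BGR),None,fx=6,fy=6,interpolation=cv2.INTER_CUBIC)); print(bot.get_obs()['torque'])
E
```

```text
t 17.8 pos [0.6142 0.0779 0.0224] yaw -8.87 q [-0.48  0.69  0.35  1.85 -0.36  0.67 -0.07] F [-4.75  1.57 -0.68] -> [-0.01   -0.0128  0.001 ] spin 0.13
L slope deg 1.28 x at y=90,-90 [-26.4  -30.43]
edge at 90,-90: [15.4  13.06] at 20 -21.51
tip 2183 [31.24 89.22] [15.94 82.19] [45.43 96.13]
tip 2183 [30.57 89.17] [15.47 82.24] [44.57 96.  ]
[ 0.30453602  0.90523586 -0.03353241]
```

View pics/s7.png

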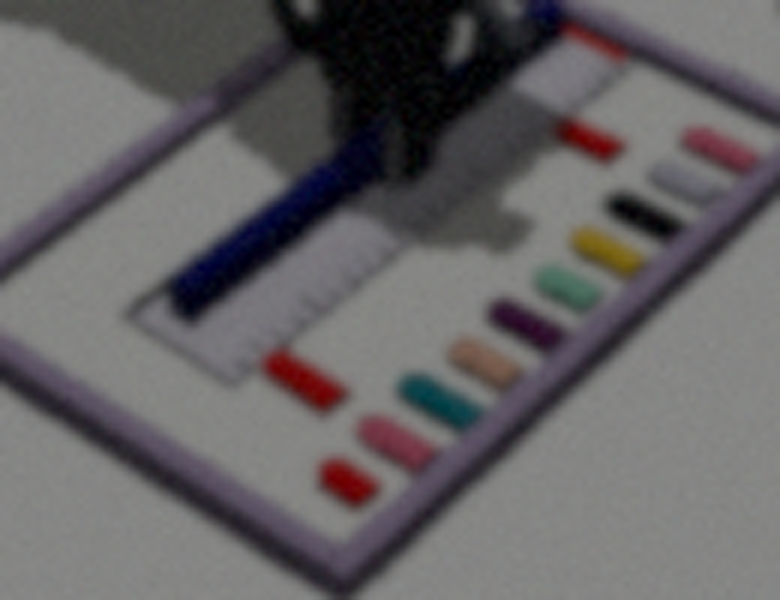

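The scene view shows the right tip's near end meeting the ruler edge at about (265,360). The left contact needs a closer look.

```bash
python3 - <<'E'
from h import *
p=bot.read_camera('wrist'); cv2.imwrite('pics/w8.png',cv2.resize(cv2.cvtColor(p['img'][0:160,300:510],cv2.COLOR_RGB2BGR),None,fx=3.7,fy=3.7,interpolation=cv2.INTER_CUBIC))
o=bot.get_obs(); print(o['contact_force'],o['torque'],o['eef_pos'])
E
```

```text
[-4.74750183  1.29639877 -1.14061841] [ 0.29991405  0.87538192 -0.05861846] [0.61414342 0.07787454 0.02240001]
```

View pics/w8.png

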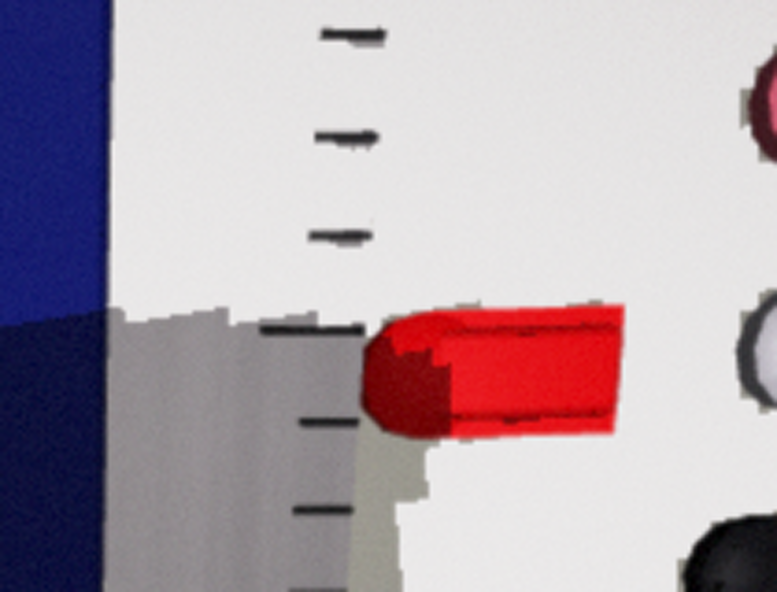

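The close-up shows the edge meeting the left tip at (362,375), so both tips are in contact. Backing the finger off gently, then rising.

Request:
send_rows:
  deltas: "0 -0.0007 0 0; 0 -0.0014 0 0; 0 -0.0022 0 0; 0 -0.003 0 0; 0 -0.0036 0 0"

```text
t: 18.45
eef_pos: [0.6118, 0.0781, 0.0232]
tool_rot: [0.001, 0.76, 0.65, 0.001]
contact_force: [0.1, -0.6, -0.1]
gripper_width: 0.2
grasp_force: 0.0
```

```bash
python3 rib.py; python3 -c "
from h import *
print(bot.get_obs()['grasp_force'])"
```

```text
t 18.45 pos [0.6118 0.0781 0.0232] yaw -8.89 q [-0.49  0.68  0.35  1.86 -0.36  0.66 -0.07] F [ 0.08 -0.6  -0.11] -> [-0.0098 -0.0104  0.0017] spin 0.11
L slope deg 1.19 x at y=90,-90 [-26.76 -30.49]
R slope deg 1.29 x at y=90,-90 [-15.49 -19.55]
edge at 90,-90: [14.88 10.98] at 20 -22.64
tip 2140 [31.24 89.21] [16.03 82.36] [45.44 96.05]
tip 2140 [30.54 89.17] [15.53 82.41] [44.55 95.91]
0.0
```

Request:
send_rows:
  deltas: "0 0 0 0; 0 0 -0.003 0; 0 0 -0.02 0; 0 0 -0.05 0; 0 0 -0.09 0"
  claw: 0.35

```text
t: 19.0
eef_pos: [0.61, 0.0781, 0.1135]
tool_rot: [-0.0, 0.76, 0.65, -0.001]
contact_force: [1.3, -0.2, -0.4]
gripper_width: 0.353
grasp_force: 0.0
```

Request:
send_rows:
  deltas: "0 0 -0.04 0; 0 0 -0.08 0; 0 0 -0.1 0; 0 0 -0.1 0; 0 0 -0.1 0"

```text
t: 19.5
eef_pos: [0.611, 0.0783, 0.2137]
tool_rot: [0.0, 0.76, 0.65, 0.001]
contact_force: [-0.9, -0.1, -1.5]
gripper_width: 0.352
grasp_force: 0.0
```

```bash
cat > zero.py <<'E'
from tips import *
goal(.6,.07,.2,-9)
p=bot.read_camera('wrist'); c=np.array([.6302,.0546]); th=np.radians(-8.13); B=np.array([[np.cos(th),-np.sin(th)],[np.sin(th),np.cos(th)]])
i=p['img'].astype(int); h=cv2.cvtColor(p['img'],cv2.COLOR_RGB2HSV)
b=lambda u,v,z:((ray(p,np.c_[u,v],z)[:,:2]-c)@B*1000)
m=((h[...,0]<6)|(h[...,0]>174))&(h[...,1]>150)&(h[...,2]>35)
for k in comps(m,15):
    v,u=np.nonzero(k); w=b(u,v,.011); print('red',len(u),u.min(),u.max(),v.min(),v.max(),w.mean(0).round(2),w.min(0).round(2),w.max(0).round(2))
m=(h[...,0]>108)&(h[...,0]<130)&(h[...,1]>150)&(h[...,2]>20)
for k in comps(m,200):
    v,u=np.nonzero(k); w=b(u,v,.031); 
    if abs(w.mean(0)).max()<150: print('blue',w.mean(0).round(2),w.min(0).round(2),w.max(0).round(2),'deg',np.degrees(np.arctan(np.polyfit(w[:,1],w[:,0],1)[0])).round(2))
r,k=board(p); print(r)
# profile along board y at several x across the left rim
T=p['camera_from_world']
for x in (-30,-10,5):
    row=[]
    for y in range(128,160,1):
        q=np.append(c+B@(np.array([x,y])/1000),[.011,1]); q=T@q; u=p['fx']*q[0]/-q[2]+p['cx']; v=p['fy']*-q[1]/-q[2]+p['cy']
        row.append('%d:%s'%(y,','.join(map(str,i[int(round(v)),int(round(u))]))) if 0<=v<400 else '-')
    print(x,' '.join(row))
E
python3 zero.py
```

```text
t 19.5 pos [0.611  0.0783 0.2137] yaw -8.88 q [-0.59  0.43  0.48  1.76 -0.23  1.01 -0.18] F [-0.86 -0.1  -1.49] -> [-0.0099 -0.0096  0.0137] spin 0.12
red 263 311 352 46 52 [ -7.91 140.92] [-27.39 138.34] [ 11.36 144.05]
red 391 355 384 99 113 [29.99 89.04] [15.03 82.28] [43.66 95.59]
red 22 406 411 287 291 [  80.33 -112.89] [  76.75 -115.95] [  82.71 -110.76]
blue [-22.69  31.16] [-30.22 -93.12] [-15.54 134.02] deg 1.3
((633.02734375, 74.0551986694336), (270.9061279296875, 204.92433166503906), 81.85203552246094)
-30 128:178,177,176 129:176,174,173 130:178,172,172 131:176,174,173 132:174,172,170 133:176,173,174 134:173,170,171 135:174,171,170 136:176,175,175 137:176,174,171 138:175,172,171 139:176,173,174 140:177,176,175 141:177,172,173 142:177,175,173 143:174,170,171 144:174,171,170 145:144,140,140 146:71,67,72 147:54,46,58 148:138,120,144 149:139,121,144 150:137,120,144 151:134,117,141 152:137,119,143 153:135,117,141 154:132,116,138 155:128,114,136 156:123,107,128 157:132,128,130 158:167,164,161 159:172,170,168
-10 128:174,174,172 129:175,172,172 130:172,169,172 131:176,173,173 132
[... 216 characters left out ...]
 147:112,98,115 148:134,115,138 149:137,119,144 150:135,118,143 151:139,121,143 152:134,114,138 153:134,116,139 154:135,120,142 155:130,113,135 156:131,115,136 157:119,113,122 158:173,170,168 159:174,174,173
5 128:178,176,175 129:176,172,173 130:175,172,173 131:175,172,172 132:176,174,173 133:178,177,176 134:178,176,173 135:175,175,173 136:176,173,173 137:172,164,165 138:168,38,35 139:175,34,30 140:176,28,23 141:173,27,20 142:177,36,31 143:172,33,30 144:104,40,39 145:34,28,35 146:43,38,47 147:107,91,111 148:131,118,139 149:136,120,143 150:136,120,142 151:131,116,140 152:134,117,139 153:134,116,140 154:132,115,139 155:133,114,139 156:133,114,138 157:163,159,160 158:169,169,168 159:173,173,171
```

Request:
send_rows:
  deltas: "-0.03 0 0 0; -0.06 0 0 0; -0.09 0 0 0; -0.12 0 0 0; -0.12 0 0 0"

```text
t: 20.05
eef_pos: [0.5905, -0.046, 0.2117]
tool_rot: [0.0, 0.762, 0.647, -0.002]
contact_force: [0.1, 0.5, 0.8]
gripper_width: 0.354
grasp_force: 0.0
```

Request:
send_rows:
  deltas: "0 0 0 0; 0 0 0 0"

```text
t: 20.25
eef_pos: [0.5922, -0.0389, 0.2118]
tool_rot: [-0.001, 0.759, 0.651, -0.0]
contact_force: [-0.2, 0.1, -1.0]
gripper_width: 0.348
grasp_force: 0.0
```

```bash
cat > right.py <<'E'
from tips import *
goal(.6,.07,.2,-9)
p=bot.read_camera('wrist'); c=np.array([.6302,.0546]); th=np.radians(-8.13); B=np.array([[np.cos(th),-np.sin(th)],[np.sin(th),np.cos(th)]])
i=p['img'].astype(int); h=cv2.cvtColor(p['img'],cv2.COLOR_RGB2HSV)
b=lambda u,v,z:((ray(p,np.c_[u,v],z)[:,:2]-c)@B*1000)
m=((h[...,0]<6)|(h[...,0]>174))&(h[...,1]>150)&(h[...,2]>35)
for k in comps(m,15):
    v,u=np.nonzero(k); w=b(u,v,.011); print('red',len(u),u.min(),u.max(),v.min(),v.max(),w.mean(0).round(2),w.min(0).round(2),w.max(0).round(2))
m=(h[...,0]>108)&(h[...,0]<130)&(h[...,1]>150)&(h[...,2]>20)
for k in comps(m,200):
    v,u=np.nonzero(k); w=b(u,v,.031)
    if abs(w.mean(0)).max()<150: f=np.polyfit(w[:,1],w[:,0],1); print('blue',w.min(0).round(2),w.max(0).round(2),'deg',np.degrees(np.arctan(f[0])).round(2),'edge at 90,-90',np.polyval(f,[90,-90]).round(2)+36)
# black ticks: dark pixels on the plate near the edge
T=p['camera_from_world']
H=b(*[a.ravel() for a in np.meshgrid(np.arange(640),np.arange(400))],.011).reshape(400,640,2)
f2=np.polyval(f,H[...,1])+36
d=(i.max(2)<90)&(abs(H[...,0]-f2)<8)&(H[...,1]>-105)&(H[...,1]<130)
E=[]
for k in comps(d,3):
    v,u=np.nonzero(k); w=H[v,u]; j=w[:,0].argmax(); E.append([w[:,1].mean(),w[j,0]])
E=np.array(E); print('tick ends',E[E[:,1]>0].round(1).tolist() if len(E)<40 else len(E))
E
python3 right.py
```

```text
t 20.25 pos [ 0.5922 -0.0389  0.2118] yaw -8.79 q [-0.42  0.4   0.5   1.81 -0.23  0.99  0.02] F [-0.17  0.08 -0.98] -> [ 0.1088 -0.009   0.0119] spin 0.21
red 428 353 387 159 172 [ 29.21 -88.1 ] [ 11.14 -95.42] [ 45.82 -81.65]
red 263 400 422 185 198 [  72.65 -116.74] [  60.81 -123.58] [  83.59 -109.45]
blue [-30.61 -93.96] [-17.14  57.47] deg 1.26 edge at 90,-90 [14.58 10.63]
tick ends [[54.1, 12.4], [43.9, 12.6], [33.8, 12.8], [23.9, 12.1], [13.9, 11.3], [3.9, 9.6], [-6.1, 8.8], [-16.1, 12.9], [-26.0, 12.1], [-36.2, 12.3], [-46.2, 11.5], [-56.1, 11.6], [-66.6, 10.8], [-76.4, 11.0], [-87.4, 18.5], [-96.2, 10.3], [-103.4, 4.2]]
```

```bash
python3 -c "
from station import bot
print(bot.hand_in())"
```

```text
the job is handed in; nothing more can be done
None
```

I handed the job in at about 20 s with the ruler released and lying flat in the board: its edge meets both red end tips to within about 0.5 mm, its zero end butts the left rim at its back corner, and I saw nothing disturbed — though I viewed 11 pictures, one over the limit of 10.

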